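# Draw the press die out of its bay with the snap hook

## Robot

A 7-joint arm with a two-finger parallel gripper is mounted at the origin on a cart in front of the work surface, level with it; the furniture and walls round the work are solid. World frame = base frame: x ahead of the robot, y to its left, z up, the work surface at z = 0. Lengths are in m, angles in degrees, forces in N, time in s.
With the tool pointing down it reaches from about 0.35 to 0.9 m from the base axis. Payload 8.1 kg.
Tool frame: the origin (TCP) lies midway between the tips of the shut fingers; the grasp point (between the pads) lies 19 mm behind it; z points along the fingers, y is the line along which they close (so a half turn about z gives the same grasp; the last joint's range is limited). The gripper opens to 92 mm and grips with 3 to 60 N. Pads are 19 mm wide; open, the fingers measure 130 mm over their backs; the gripper's body (75 mm by 190 mm) begins 47 mm behind the grasp point.
Start: joints at [62.017, 24.895, 1.432, 90.138, -0.665, 64.973, -4.303], TCP at [0.235, -0.579, 0.227] pointing down, gripper open.
Joint ranges: [-149.89, 149.89], [-25.12, 119.58], [-72.63, 75.52], [4.76, 147.25], [-75.54, 255.54], [6.69, 114.76], [-157.13, 157.13]. Speed limits (degrees/s): [127.2, 127.2, 172.46, 172.46, 180, 180, 180].

## Interface

Orientations are given as a 3x3 rotation matrix whose columns are the frame's x, y, z axes.
In Python, from rig import r, eyes gives the robot as it stands. The module is installed in compiled form; this text tells all that it offers.
- The arm moves only by the tool apply_moves, never from a script. Its argument "motion" is one flat list of numbers, 7 for each row, row after row: the shift along the tool's x, y, z normalised to -1 to 1, where 1 is 0.1 m, then the turn, a rotation vector about the tool's x, y, z normalised to -1 to 1, where 1 is 180 degrees, then the finger opening in mm, from 0 to 91.8. A call has exactly 8 rows; each row is the pose to reach, as a shift and turn from the pose commanded when the call began, along the tool's axes at that moment, turning the shorter way round; what a row does not reach only later rows make up. A row lasts 1/12 s, in which the tool goes at most 41.7 mm and 7.16 degrees, less where a joint would pass 70% of its speed; a pose out of reach is approached as far as the arm can. A call with a number of a shift or a turn outside -1 to 1 is refused whole. A call with a gripper value outside its range is refused whole. The fingers move at their own pace and stop on an object; "squeeze" is the grip in N (left out, the last holds). Time passes only in rows, so rows that repeat a pose let the fingers close, or fill a call up. It gives the time, the measured TCP pose, the force, the opening and the grip force at its end, in the units of the state.
- r.sense(): the state, without advancing time (a new reading comes with each control period).
- eyes.grab_frame(name): name is "scene" or "top" or "wrist"; returns a dict with "image" (480x640x3 uint8, red, green, blue), "range_z" (480x640 float32, m along the optical axis (not along the pixel's ray), 0 where there is no reading), "mtx" (3x3 intrinsics, pixels), "pose" (4x4, takes a point from camera to world coordinates); the wrist camera has in their place "tool_from_camera" (4x4, takes a point from camera to tool coordinates, whose origin is the TCP and whose axes are the flange's). Camera axes: x right, y up, looking along -z (the intrinsics and any distortion apply to the point x, -y, -z); pixel columns grow to the right and rows downward; lengths in m; the calibration is good to about 2 mm. A picture is of the moment at which its call begins: read the wrist's pose just before it.
- r.finish_job(): hands the job in; it is judged then, once.
The state is a dict: "time": time; "joints": joint angles; "joint_vel": joint speeds; "effort": joint torques, N m; "ee_pos": TCP position; "ee_rot": TCP orientation; "ft_force": force on the tool from outside, world axes, zero at the start; "moment": the same for the moment, N m; "width": opening from 0.0 (shut) to 1.0 (fully open); "finger_force": force on a finger pad.
Only numpy, scipy, OpenCV 4.12 (cv2) and the standard library are available. Lean on these libraries where they do the work, as an engineer would, in place of code of your own. Each camera call takes 0.05 s, during which the arm holds its last target. There are 200 camera calls.

## Task

Take the draw hook by its handle and push its sprung gate sideways against the die's pulling eye until the eye is inside the hook and the gate has snapped shut behind it. Then draw the die out of its bay with the hook, not with the gripper, until it is fully home against the front stops, and let go with the hook still clipped on. Feel your way: keep the force between hook and die under 20 N throughout, and leave the things around it alone.

Things in the scene. Friction and masses are not known exactly. Their poses are not given: they have to be found in the camera images.
- rail: Fixed transfer rail: steel base 235 x 124 x 6 mm, low side gibs (top 22 mm over the bench), grey sheet-metal bay 122 mm wide, 70 mm high. Origin on the bench; +x runs along the rail from the front stops into the bay, z up. Base from x = -90 to 145 mm, bay from x = 20 to 143 mm, open towards -x.
- die_shoe (a joint): Travel (m) of the die, a steel shoe 90 x 80 mm with the press's tooling ring on it, along the rail's -x: 0 fully in the bay, 0.100 against the two rubber-faced front stops. Starts at 0 to 0.010. It cannot be lifted or shifted sideways, stays where it is left and takes about 3 N to slide.
- pull_eye (a point): Middle of the upright outer bar of the die's pulling eye, 42 mm over the bench; moves with the die. The eye is a bow of 8 mm round bar, upright, hinged on an upright pin 49 mm behind this bar (rail's +x, y = 0); its two level legs are 28 mm apart (20 mm clear); the hinge lug begins 42 mm and the die's end plate 56 mm behind the bar.
- eye_swing (a joint): Swing (rad) of the pulling eye about its upright pin: 0 straight along the rail, positive towards the rail's -y. It hangs loose (0.1 to 0.2 N at the bar) and starts at -0.2 to 0.05; a sideways push carries it along until it meets a hidden side stop, somewhere 5 to 20 mm from straight at the bar and to be found by feel; only then does the gate begin to yield.
- draw_hook: Loose draw hook, 0.3 kg, lying flat. Origin on the underside at the handle's middle; +x from handle to hook, z up; balance at x = 27 mm. Black handle 24 mm wide (y), 28 high, x = -46 to 46, with 30 mm wide collars to x = +-56. Rod and hook are 9 mm round bar, centre line at z = 14. Hook: back at y = +14.5, half-circle bowl about x = 110, y = 0, inner radius 10, front end x = 129 mm.
- hook_nose (a point): Tip of the hook's nose (8 mm thick; x = 101, y = -14.5, z = 14 mm of the hook); axes of the hook. The nose runs from here +x into the bowl. The throat opens to the hook's -y, from this tip back to x = 72 mm, and is closed by the gate; the nose has to pass between the legs of the eye.
- hook_throat (a point): Point in the throat (x = 92, y = -4, z = 14 mm of the hook; axes of the hook). To enter, the eye's bar comes in along the hook's +y towards this point, pushing the gate; with its axis between about y = -1 and -6 mm the bar is past the nose and can then go +x into the bowl.
- hook_gate (a joint): Angle (rad) of the sprung gate, a 37 mm steel strip pinned at x = 72, y = 0 of the hook: 0 shut (free end at x = 107, y = -7 mm, inside the nose), 0.42 fully open against the hook's back. Opens only inwards (+y). At the throat point 2 N starts it and 4 N opens it, 9 mm deeper; then it is rigid. It snaps shut once the bar has gone +x past its free end.
- hook_seat (a point): Seat in the bowl: where the axis of the eye's bar lies when drawn fully home in the hook (x = 116, y = 0, z = 14 mm of the hook); axes of the hook.
- guide_bush: Bystander: loose bronze flanged bush, 42 mm diameter, 45 mm high, beside the rail; origin under its middle.
- bearing: Bystander: loose ball bearing, 52 mm diameter, 14 mm high, flat beside the rail; origin under its middle.
- oil_bottle: Bystander: loose oil bottle, 48 mm diameter, 134 mm high, standing beside the bay; origin under its middle.

How it is judged (in metres and radians):
On the way:
1. the eye is inside the hook's bowl and the gate has snapped shut, while the die is still in its bay (drawn less than 40 mm) (x of pull_eye in the frame of draw_hook between 0.106 and 0.122 m and y of pull_eye in the frame of draw_hook between -0.0085 and 0.0085 m and z of pull_eye in the frame of draw_hook between -0.002 and 0.03 m and value of joint hook_gate below 0.06 rad and value of joint die_shoe below 0.04 m), for 0.1 s.
At the end, for the whole second after the job is handed in: The die is within 2 mm of the front stops; the eye's bar is in the bowl of the draw hook (hook x 106 to 122 mm, |y| under 8.5 mm, z -2 to 30 mm), the gate is shut to within 0.06 rad, and the hook lies still, let go (x of pull_eye in the frame of draw_hook between 0.106 and 0.122 m and y of pull_eye in the frame of draw_hook between -0.0085 and 0.0085 m and z of pull_eye in the frame of draw_hook between -0.002 and 0.03 m and value of joint hook_gate below 0.06 rad and value of joint die_shoe above 0.098 m and linear speed of draw_hook below 0.03 m/s); the robot touches nothing.
It fails at once if the hook and the die press on each other with more than 20 N (contact force between draw_hook and die_shoe above 20 N).
It fails at once if the fingers touch the die or its eye with more than 1 N (contact force between the fingers and die_shoe above 1 N).
It fails at once if the guide_bush is moved by more than 10 mm (distance of guide_bush from where it was at the start of the episode above 0.01 m).
It fails at once if the bearing is moved by more than 10 mm (distance of bearing from where it was at the start of the episode above 0.01 m).
It fails at once if the oil_bottle is moved by more than 10 mm (distance of oil_bottle from where it was at the start of the episode above 0.01 m).
It also fails if it takes over 48 s, if anything falls off the work surface, if the arm or the gripper's body presses on something with over 40 N, if the wrist force passes 120 N, or if a joint passes its speed limit or range.

## Working session

There is one attempt and no reset: what is moved stays moved. The work goes in short steps, Python scripts to look and compute and a tool call to move; the robot and the scene stay as the last step left them, time stands still between calls to the robot, and variables do not carry over. Pictures are saved under pics/ and viewed, at most 11 in all, crops included, and the job is handed in when it is done.

Besides the shell and the picture viewer there is one more tool, called after "Emit:" as name(argument=value, ...) on one line, values as JSON. apply_moves: Moves the arm, as the interface text tells. Its arguments: {"type":"object","properties":{"motion":{"type":"array","items":{"type":"number"}},"squeeze":{"type":"number"}},"required":["motion"]}

```bash
mkdir -p pics
cat > h.py <<'E'
import numpy as np,cv2
from rig import r,eyes
def grab(n):
    s=r.sense(); f=eyes.grab_frame(n)
    if n=='wrist':
        T=np.eye(4);T[:3,:3]=s['ee_rot'];T[:3,3]=s['ee_pos'];f['pose']=T@f['tool_from_camera']
    return f
def cloud(f):
    z=f['range_z'];K=f['mtx'];v,u=np.mgrid[:480,:640]
    p=np.stack([(u-K[0,2])/K[0,0]*z,-(v-K[1,2])/K[1,1]*z,-z],-1)
    P=p@f['pose'][:3,:3].T+f['pose'][:3,3]; P[z==0]=np.nan
    return P
def save(n,im): cv2.imwrite('pics/'+n,im[:,:,::-1])
E
python3 - <<'E'
from h import *
for n in ['top','scene']:
    f=grab(n);save(n+'0.png',f['image']);np.savez(n+'0.npz',**f);print(n,f['mtx'],f['pose'].round(3))
print(r.sense())
E
```

```text
top [[558.3911084    0.         316.45956313]
 [  0.         558.3911084  242.74548808]
 [  0.           0.           1.        ]] [[ 0.025  0.992 -0.123  0.434]
 [-0.999  0.022 -0.032  0.015]
 [-0.029  0.124  0.992  1.203]
 [ 0.     0.     0.     1.   ]]
scene [[446.62641201   0.         312.51636522]
 [  0.         446.62641201 240.29376187]
 [  0.           0.           1.        ]] [[ 0.591  0.591 -0.549  0.106]
 [-0.806  0.43  -0.406 -0.302]
 [-0.004  0.683  0.731  0.667]
 [ 0.     0.     0.     1.   ]]
{'time': 0.1, 'joints': array([62.01433677, 24.93132016,  1.43128288, 90.18388762, -0.66401259,
       64.97502059, -4.30352868]), 'joint_vel': array([ 0.05926363, -0.08669857, -0.03712525, -0.03614615,  0.07329717,
       -0.06655788,  0.10679497]), 'effort': array([ 2.88040021e-03, -6.69129610e+01,  9.87882838e-01, -3.15147972e+01,
       -6.05227333e-02,  3.72458319e-02,  7.19255218e-05]), 'ee_pos': array([ 0.23497849, -0.57863975,  0.22603591]), 'ee_rot': array([[ 9.26512681e-01,  3.76262950e-01, -6.67122758e-04],
       [ 3.76263514e-01, -9.26511828e-01,  1.26481293e-03],
       [-1.42194883e-04, -1.42287917e-03, -9.99998978e-01]]), 'ft_force': array([ 0.57723934, -0.16996781, -0.59735974]), 'moment': array([ 0.00166101, -0.00352638, -0.00159235]), 'finger_force': 0.0, 'width': 0.9986218731807466}
```

View pics/top0.png

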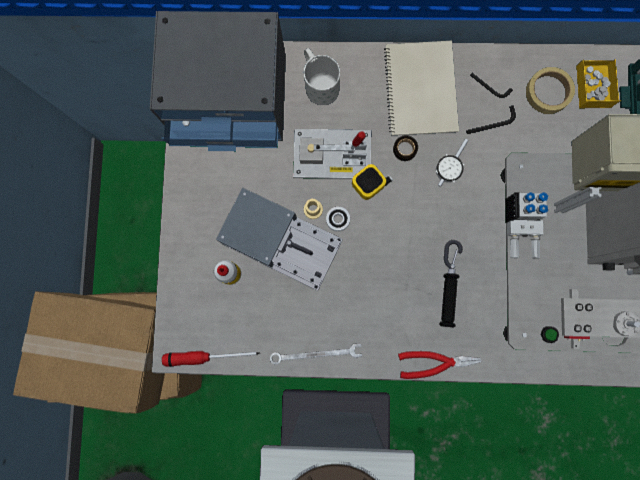

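View pics/scene0.png

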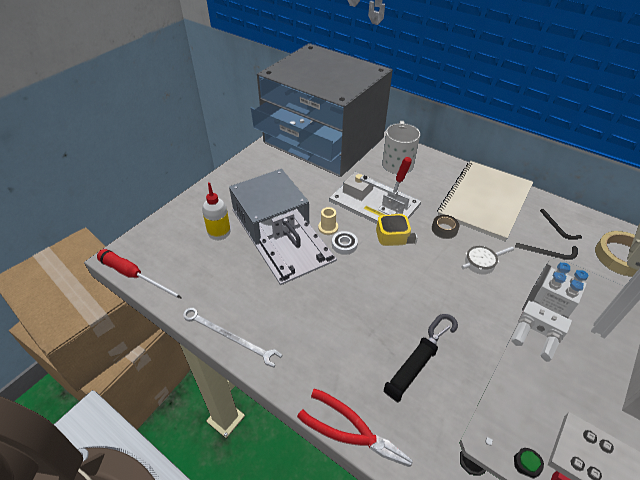

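The top view shows the bay roof at about (256,227) with the rail front toward (310,260). The hook's handle is at (449,301) and its hook end at (453,250). The bush is at (313,208), the bearing at (338,217) and the bottle at (228,271).

Run:
```python
from h import *
f=dict(np.load('top0.npz'));P=cloud(f);im=f['image']
def rect(m,name):
    q=P[m][:,:2].astype(np.float32); (c,s,a)=cv2.minAreaRect(q); print(name,m.sum(),np.round(c,4),np.round(s,4),round(a,2),'z',np.nanmedian(P[m][:,2]).round(4))
    return q
v,u=np.mgrid[:480,:640];z=P[...,2]
box=lambda a,b,c,d:(u>a)&(u<b)&(v>c)&(v<d)
er=lambda m:cv2.morphologyEx(m.astype(np.uint8),cv2.MORPH_OPEN,np.ones((3,3)))>0
rect(er(box(205,305,180,275)&(z>.062)&(z<.08)),'roof')
b=box(205,350,180,300)
rect(er(b&(z>.003)&(z<.08)&~box(300,350,180,228)),'rail all')
dark=im.max(2)<60
m=box(430,475,230,340)&(z>.010)&(z<.04); q=rect(er(m&dark),'handle'); rect(m,'hook all')
hq=P[er(m&dark)][:,:2];c=hq.mean(0);d=np.linalg.svd(hq-c)[2][0] if len(hq)<4000 else 0;print('axis',c,d,np.degrees(np.arctan2(d[1],d[0])))
for n,bb in dict(bush=box(300,325,195,220),bearing=box(325,352,204,232),bottle=box(210,245,255,290)).items():
    m=bb&(z>.006); p=P[m]; print(n,p.min(0),p.max(0))
a=cv2.resize(im[170:300,200:360],None,fx=4,fy=4,interpolation=2)
bq=cv2.resize(im[230:335,425:480],None,fx=4.9,fy=4.9,interpolation=2)[:520]
bq=bq[:min(520,len(bq)),:160*4]; bq=np.pad(bq,((0,520-len(bq)),(0,0),(0,0)))
o=np.hstack([a[:, :],bq]);o=cv2.resize(o,None,fx=.86,fy=.86);print(o.shape);save('crop1.png',o)
```

```text
roof 3525 [0.5864 0.1891] [0.1247 0.17  ] 65.55 z 0.0699
rail all 6459 [0.5605 0.1479] [0.2572 0.1995] 70.53 z 0.067
handle 666 [ 0.4668 -0.2267] [0.0271 0.1101] 85.17 z 0.0269
hook all 962 [ 0.5034 -0.2294] [0.0379 0.1836] 83.8 z 0.0253
axis [ 0.46667404 -0.22598809] [-0.99648067  0.08382288] 175.1916607134477
bush [0.63465632 0.04362989 0.00601979] [0.68336811 0.08969131 0.05067907]
bearing [ 0.6088122  -0.01529644  0.00612387] [0.66303446 0.03461528 0.02000981]
bottle [0.48955763 0.20953129 0.00608384] [0.54957653 0.26389891 0.13595992]
(447, 783, 3)
```

View pics/crop1.png

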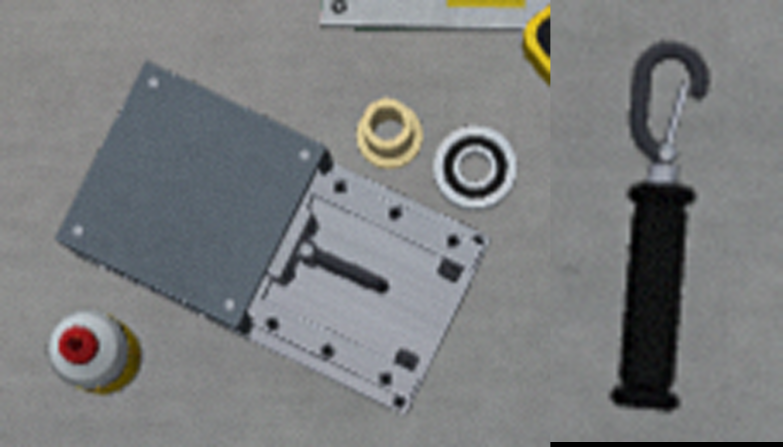

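The crop shows the hook with its gate and throat on the image right, so the hook's +x points to world +x. The eye's tip is at crop (383,286), and the rail's front corners are at crop (487,238) and (403,410).

Run:
```python
from h import *
f=dict(np.load('top0.npz'));K=f['mtx'];T=f['pose']
def px(c,z):
    u,v=c[0]/3.44+200,c[1]/3.44+170
    d=T[:3,:3]@np.array([(u-K[0,2])/K[0,0],-(v-K[1,2])/K[1,1],-1]);o=T[:3,3];return (o+d*(z-o[2])/d[2])[:2]
R=[px(c,.07) for c in [(148,62),(327,152),(243,330),(58,240)]]
F=[px(c,.006) for c in [(487,238),(403,410)]]
print(np.round(R,4),np.round(F,4))
for i in range(4): print(np.linalg.norm(R[i]-R[(i+1)%4]))
print(np.linalg.norm(F[0]-F[1]))
ax=(R[0]+R[3]-R[1]-R[2]);yaw=np.arctan2(ax[1],ax[0]);fy=F[1]-F[0];print('yaws',np.degrees(yaw),np.degrees(np.arctan2(fy[1],fy[0]))-90)
x=np.array([np.cos(yaw),np.sin(yaw)]);y=np.array([-x[1],x[0]])
o1=(R[1]+R[2])/2-.02*x;o2=(F[0]+F[1])/2+.09*x;print('origin',o1,o2)
o=(o1+o2)/2
P=cloud(f);Q=P.copy();Q[...,0]=(P[...,:2]-o)@x;Q[...,1]=(P[...,:2]-o)@y
e=px((384,287),.056)-o;print('eye tip',e@x,e@y)
m=(abs(Q[...,1])<.06)&(Q[...,0]>-.09)&(Q[...,0]<.02)&(P[...,2]>.045);print('eye pts',Q[m].round(3)[::3])
m=(Q[...,0]<-.045)&(Q[...,0]>-.092)&(abs(Q[...,1])<.064)&(P[...,2]>.012)&(P[...,2]<.045);print('stops',Q[m].round(3)[::4])
```

```text
[[0.6865 0.2075]
 [0.6335 0.0975]
 [0.5254 0.1442]
 [0.5768 0.2571]] [[ 5.92e-01 -1.00e-04]
 [ 4.83e-01  4.99e-02]]
0.12211123592549669
0.11769042549439807
0.12405432584450014
0.12028176978336283
0.11992002193472025
yaws 64.9120301973999 65.3400925002947
origin [0.57098158 0.10271135] [0.57567465 0.10640965]
eye tip -0.046807871814073705 -0.0010196395922237999
eye pts [[ 0.018 -0.022  0.062]
 [ 0.018 -0.021  0.057]
 [ 0.018 -0.018  0.063]
 [ 0.014 -0.021  0.056]
 [ 0.015 -0.017  0.063]
 [ 0.02  -0.012  0.063]
 [ 0.015 -0.015  0.06 ]
 [ 0.01  -0.019  0.052]
 [ 0.016 -0.012  0.06 ]
 [ 0.011 -0.016  0.056]
 [ 0.017 -0.009  0.061]
 [ 0.013 -0.014  0.046]
 [ 0.017 -0.007  0.063]
 [ 0.014 -0.011  0.048]
 [ 0.015 -0.006  0.059]
 [ 0.018 -0.002  0.056]
 [ 0.013 -0.005  0.054]
 [ 0.014 -0.001  0.064]
 [ 0.009 -0.004  0.062]
 [ 0.019  0.004  0.063]
 [ 0.014  0.001  0.058]
 [ 0.008 -0.002  0.06 ]
 [ 0.002 -0.005  0.064]
 [ 0.014  0.004  0.063]
 [ 0.009  0.001  0.062]
 [ 0.003 -0.002  0.062]
 [ 0.019  0.008  0.064]
 [ 0.014  0.005  0.061]
 [ 0.008  0.003  0.064]
 [ 0.003 -0.     0.061]
 [-0.003 
[... 2706 characters left out ...]
2 ]
 [-0.07   0.037  0.021]
 [-0.078  0.033  0.024]
 [-0.048  0.05   0.022]
 [-0.056  0.047  0.022]
 [-0.064  0.043  0.025]
 [-0.071  0.039  0.021]
 [-0.079  0.035  0.021]
 [-0.055  0.049  0.022]
 [-0.062  0.046  0.021]
 [-0.07   0.042  0.021]
 [-0.078  0.038  0.026]
 [-0.056  0.051  0.021]
 [-0.063  0.047  0.023]
 [-0.071  0.044  0.023]
 [-0.079  0.04   0.025]
 [-0.086  0.036  0.022]
 [-0.066  0.048  0.023]
 [-0.074  0.045  0.024]
 [-0.082  0.041  0.025]
 [-0.065  0.051  0.019]
 [-0.073  0.047  0.022]
 [-0.08   0.044  0.022]
 [-0.07   0.051  0.021]
 [-0.078  0.047  0.022]
 [-0.085  0.044  0.022]
 [-0.079  0.049  0.023]
 [-0.086  0.045  0.017]
 [-0.085  0.048  0.023]
 [-0.086  0.05   0.019]]
```

Emit:
apply_moves(motion=[0.3, -0.18, 0.05, 0, 0, 0.04, 91.8, 0.6, -0.36, 0.1, 0, 0, 0.08, 91.8, 0.93, -0.57, 0.2, 0, 0, 0.12, 91.8, 0.93, -0.57, 0.2, 0, 0, 0.149, 91.8, 0.93, -0.57, 0.2, 0, 0, 0.149, 91.8, 0.93, -0.57, 0.2, 0, 0, 0.149, 91.8, 0.93, -0.57, 0.2, 0, 0, 0.149, 91.8, 0.93, -0.57, 0.2, 0, 0, 0.149, 91.8])

```text
time: 0.77
ee_pos: [0.2988, -0.4925, 0.2069]
ee_rot: [[0.997, -0.082, -0.0], [-0.082, -0.997, -0.001], [-0.0, 0.001, -1.0]]
ft_force: [-0.8, -1.2, -0.1]
width: 1.0
finger_force: 0.0
```

Emit:
apply_moves(motion=[0.2, -0.33, 0.1, 0, 0, 0, 91.8, 0.4, -0.66, 0.2, 0, 0, 0, 91.8, 0.6, -1, 0.4, 0, 0, 0, 91.8, 0.6, -1, 0.4, 0, 0, 0, 91.8, 0.6, -1, 0.4, 0, 0, 0, 91.8, 0.6, -1, 0.4, 0, 0, 0, 91.8, 0.6, -1, 0.4, 0, 0, 0, 91.8, 0.6, -1, 0.4, 0, 0, 0, 91.8])

```text
time: 1.43
ee_pos: [0.3669, -0.3985, 0.1673]
ee_rot: [[0.996, -0.085, 0.0], [-0.085, -0.996, -0.001], [0.0, 0.001, -1.0]]
ft_force: [-0.1, -0.0, 0.3]
width: 1.001
finger_force: 0.0
```

Emit:
apply_moves(motion=[0.2, -0.33, 0.1, 0, 0, 0, 91.8, 0.4, -0.66, 0.2, 0, 0, 0, 91.8, 0.6, -1, 0.4, 0, 0, 0, 91.8, 0.6, -1, 0.4, 0, 0, 0, 91.8, 0.6, -1, 0.4, 0, 0, 0, 91.8, 0.6, -1, 0.4, 0, 0, 0, 91.8, 0.6, -1, 0.4, 0, 0, 0, 91.8, 0.6, -1, 0.4, 0, 0, 0, 91.8])

```text
time: 2.1
ee_pos: [0.4352, -0.3039, 0.1274]
ee_rot: [[0.996, -0.085, 0.001], [-0.085, -0.996, -0.001], [0.001, 0.001, -1.0]]
ft_force: [-1.1, -1.4, 0.4]
width: 1.0
finger_force: 0.0
```

Emit:
apply_moves(motion=[0.2, -0.3, 0, 0, 0, 0, 91.8, 0.4, -0.6, 0, 0, 0, 0, 91.8, 0.52, -0.8, 0, 0, 0, 0, 91.8, 0.52, -0.8, 0.1, 0, 0, 0, 91.8, 0.52, -0.8, 0.1, 0, 0, 0, 91.8, 0.52, -0.8, 0.1, 0, 0, 0, 91.8, 0.52, -0.8, 0.1, 0, 0, 0, 91.8, 0.52, -0.8, 0.1, 0, 0, 0, 91.8])

```text
time: 2.77
ee_pos: [0.4936, -0.2281, 0.1171]
ee_rot: [[0.996, -0.085, 0.0], [-0.085, -0.996, -0.001], [0.0, 0.001, -1.0]]
ft_force: [0.2, 0.1, -0.9]
width: 0.999
finger_force: 0.0
```

Run:
```python
from h import *
f=grab('wrist');save('w1.png',f['image']);np.savez('w1.npz',**f)
s=r.sense();print(s['ee_pos'],s['joints'],f['tool_from_camera'].round(3))
P=cloud(f);z=P[...,2];m=(z>.012)&(z<.035)&(f['image'].max(2)<60)&(P[...,0]<.56)
q=P[m][:,:2];c=q.mean(0);d=np.linalg.svd(q[::5]-c,full_matrices=False)[2][0]
print(m.sum(),c,np.degrees(np.arctan2(d[1],d[0])),cv2.minAreaRect(q.astype(np.float32)))
```

```text
[ 0.49378178 -0.22782204  0.11711796] [ 19.35443166  24.29168679  -0.31710481 108.90836996   0.21992133
  46.77561717 -75.93919235] [[ 0.001  0.955  0.296  0.081]
 [ 1.    -0.001 -0.001  0.001]
 [-0.001  0.296 -0.955 -0.158]
 [ 0.     0.     0.     1.   ]]
4313 [ 0.47385591 -0.23003514] 175.40773951367453 ((0.4694782793521881, -0.2294691801071167), (0.028332406654953957, 0.1063426211476326), 85.32014465332031)
```

View pics/w1.png

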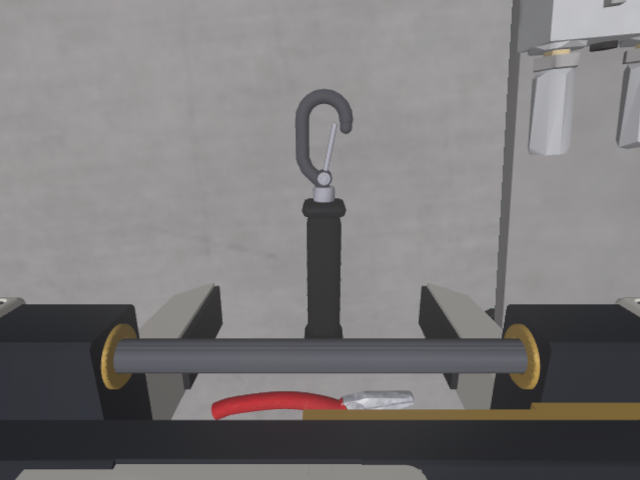

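The wrist view shows the hook lying straight, with the handle (x≈324) centred between the fingers. I'll descend and grip.

Emit:
apply_moves(motion=[0, 0, 0.3, 0, 0, 0, 91.8, 0, 0, 0.6, 0, 0, 0, 91.8, 0, 0, 0.9, 0, 0, 0, 91.8, 0, 0, 1, 0, 0, 0, 91.8, 0, 0, 1, 0, 0, 0, 91.8, 0, 0, 1, 0, 0, 0, 91.8, 0, 0, 1, 0, 0, 0, 60, 0, 0, 1, 0, 0, 0, 50])

```text
time: 3.48
ee_pos: [0.4956, -0.227, 0.0185]
ee_rot: [[0.997, -0.082, 0.003], [-0.082, -0.997, -0.001], [0.003, 0.001, -1.0]]
ft_force: [0.9, -0.2, 0.1]
width: 0.901
finger_force: 0.0
```

Emit:
apply_moves(motion=[0, 0, 0.07, 0, 0, 0, 50, 0, 0, 0.13, 0, 0, 0, 40, 0, 0, 0.13, 0, 0, 0, 10, 0, 0, 0.13, 0, 0, 0, 10, 0, 0, 0.13, 0, 0, 0, 10, 0, 0, 0.13, 0, 0, 0, 10, 0, 0, 0.13, 0, 0, 0, 10, 0, 0, 0.13, 0, 0, 0, 10], squeeze=55)

```text
time: 4.15
ee_pos: [0.4945, -0.2266, 0.0039]
ee_rot: [[0.997, -0.082, 0.0], [-0.082, -0.997, -0.0], [0.0, 0.0, -1.0]]
ft_force: [0.1, -1.2, -0.2]
width: 0.322
finger_force: 0.4
```

Emit:
apply_moves(motion=[0, 0, 0, 0, 0, 0, 10, 0, 0, 0, 0, 0, 0, 10, 0, 0, 0, 0, 0, 0, 10, 0, 0, 0, 0, 0, 0, 10, 0, 0, -0.2, 0, 0, 0, 10, 0, 0, -0.4, 0, 0, 0, 10, 0, 0, -0.6, 0, 0, 0, 10, 0, 0, -0.6, 0, 0, 0, 10])

```text
time: 4.82
ee_pos: [0.4961, -0.2268, 0.0667]
ee_rot: [[0.997, -0.082, 0.004], [-0.082, -0.997, -0.001], [0.004, 0.001, -1.0]]
ft_force: [1.2, -0.6, -2.4]
width: 0.257
finger_force: 55.0
```

Emit:
apply_moves(motion=[-0.02, -0.2, -0.1, 0, 0, -0.0375, 10, -0.03, -0.4, -0.2, 0, 0, -0.075, 10, -0.05, -0.6, -0.33, 0, 0, -0.1125, 10, -0.07, -0.8, -0.33, 0, 0, -0.15, 10, -0.07, -0.9, -0.33, 0, 0, -0.1875, 10, -0.07, -1, -0.33, 0, 0, -0.225, 10, -0.07, -1, -0.33, 0, 0, -0.2625, 10, -0.07, -1, -0.33, 0, 0, -0.3, 10])

```text
time: 5.48
ee_pos: [0.495, -0.1248, 0.0958]
ee_rot: [[0.646, 0.763, -0.001], [0.763, -0.646, 0.001], [-0.0, -0.002, -1.0]]
ft_force: [0.0, -0.6, -3.5]
width: 0.262
finger_force: 55.0
```

Emit:
apply_moves(motion=[0.2, -0.16, 0, 0, 0, -0.03, 10, 0.4, -0.32, 0, 0, 0, -0.06, 10, 0.6, -0.5, 0, 0, 0, -0.0867, 10, 0.8, -0.65, 0, 0, 0, -0.0867, 10, 1, -0.81, 0, 0, 0, -0.0867, 10, 1, -0.81, 0, 0, 0, -0.0867, 10, 1, -0.81, 0, 0, 0, -0.0867, 10, 1, -0.81, 0, 0, 0, -0.0867, 10])

```text
time: 6.15
ee_pos: [0.4988, 0.0021, 0.096]
ee_rot: [[0.424, 0.906, -0.001], [0.906, -0.424, -0.0], [-0.001, -0.001, -1.0]]
ft_force: [0.5, -0.5, -2.7]
width: 0.259
finger_force: 55.0
```

Run:
```python
from h import *
f=grab('wrist');save('w2.png',f['image']);np.savez('w2.npz',**f)
s=r.sense();print(s['ee_pos'],s['ee_rot'],s['ft_force'],s['moment'])
```

```text
[0.49888129 0.00149565 0.09607025] [[ 4.25247001e-01  9.05076358e-01 -1.33201051e-03]
 [ 9.05076729e-01 -4.25247962e-01 -5.34572070e-04]
 [-1.05026330e-03 -9.78246542e-04 -9.99998970e-01]] [ 0.02376506  0.24534492 -2.96481691] [-0.04147239 -0.06616039 -0.0360075 ]
```

View pics/w2.png

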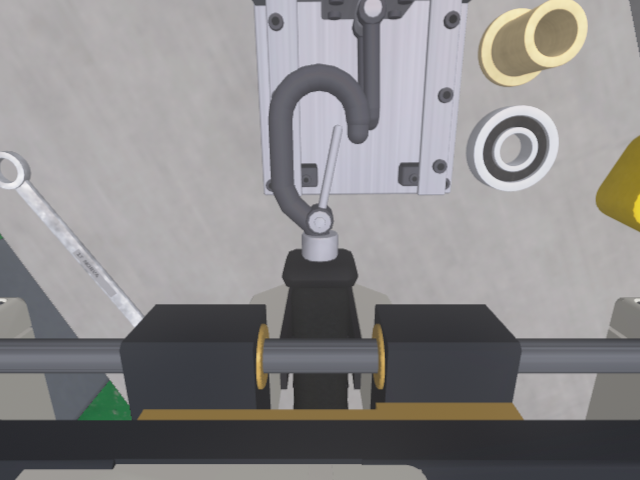

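The wrist view shows the held hook with its nose at (358,135), gate pin at (320,219) and bowl top at (318,68). The eye's leg runs from its hinge at (373,8) to its tip at about (371,128).

```bash
cat >> h.py <<'E'
def ray(f,uv,z):
    K,T=f['mtx'],f['pose'];d=T[:3,:3]@np.array([(uv[0]-K[0,2])/K[0,0],-(uv[1]-K[1,2])/K[1,1],-1]);o=T[:3,3];return o+d*(z-o[2])/d[2]
def tool(p,f):  # world -> tool xy (tool x fwd, y closing)
    T=f['pose']@np.linalg.inv(f['tool_from_camera']);return (np.linalg.inv(T)@np.r_[p,1])[:3]
E
python3 - <<'E'
from h import *
f=dict(np.load('w2.npz'));s=r.sense();T=np.eye(4);T[:3,:3]=s['ee_rot'];T[:3,3]=s['ee_pos'];f['pose']=T@f['tool_from_camera']
P=cloud(f)
for n,uv,z in [('pin',(320,219),.111),('nose end',(358,142),.106),('bowl in',(318,90),.106),('bowl out',(318,66),.106),('back out',(270,130),.106),('back in',(293,130),.106),('eye tip',(371,129),.056),('hinge',(373,8),.062),('leg l',(358,60),.056),('leg r',(380,60),.056),('leg l2',(360,110),.056),('leg r2',(380,110),.056)]:
    p=ray(f,uv,z); print(n,p.round(4),'tool',(tool(p,f)*1000).round(1),'depthz',P[uv[1],uv[0],2].round(4))
# rail edges: line in gib edges
for uv,z in [((266,192),.006),((448,192),.006),((262,60),.006)]: print((tool(ray(f,uv,z),f)*1000).round(1))
E
```

```text
pin [0.5181 0.0407 0.111 ] tool [ 43.6   0.7 -15. ] depthz 0.1135
nose end [0.5435 0.0607 0.106 ] tool [ 72.5  15.2 -10. ] depthz 0.1085
bowl in [0.5375 0.0838 0.106 ] tool [ 91.  -0. -10.] depthz 0.1075
bowl out [0.541  0.0911 0.106 ] tool [ 99.  -0. -10.] depthz 0.11
back out [0.5152 0.0788 0.106 ] tool [ 76.9 -18.1 -10. ] depthz 0.1087
back in [0.523  0.0751 0.106 ] tool [ 76.9  -9.5 -10. ] depthz 0.0219
eye tip [0.5552 0.0594 0.056 ] tool [76.4 26.4 40. ] depthz 0.0509
hinge [0.5755 0.1074 0.062 ] tool [128.5  24.4  33.9] depthz 0.0639
leg l [0.5619 0.0913 0.056 ] tool [108.1  18.9  39.9] depthz 0.0294
leg r [0.5714 0.0869 0.056 ] tool [108.1  29.4  39.9] depthz 0.0062
leg l2 [0.5538 0.0701 0.056 ] tool [85.5 20.6 40. ] depthz 0.1099
leg r2 [0.5628 0.0659 0.056 ] tool [85.5 30.5 40. ] depthz 0.0065
[ 35.5 -35.   90.1]
[35.6 85.5 89.9]
[115.3 -34.1  90. ]
```

Emit:
apply_moves(motion=[0.1, -0.08, 0, 0, 0, 0, 10, 0.18, -0.08, 0, 0, 0, 0, 10, 0.18, -0.08, 0.1, 0, 0, 0, 10, 0.18, -0.08, 0.25, 0, 0, 0, 10, 0.18, -0.08, 0.4, 0, 0, 0, 10, 0.18, -0.08, 0.55, 0, 0, 0, 10, 0.18, -0.08, 0.63, 0, 0, 0, 10, 0.18, -0.08, 0.63, 0, 0, 0, 10])

```text
time: 6.87
ee_pos: [0.4986, 0.0213, 0.0317]
ee_rot: [[0.425, 0.905, -0.003], [0.905, -0.425, -0.001], [-0.002, -0.003, -1.0]]
ft_force: [-0.4, 0.4, -2.2]
width: 0.259
finger_force: 55.0
```

Run:
```python
from h import *
f=grab('wrist');save('w3.png',f['image']);np.savez('w3.npz',**f)
s=r.sense();print(s['ee_pos'],s['ee_rot'],s['ft_force'],s['moment'])
```

```text
[0.49919445 0.02160967 0.03270341] [[ 4.24753743e-01  9.05306360e-01 -2.15686535e-03]
 [ 9.05308069e-01 -4.24755418e-01 -3.66751973e-04]
 [-1.24816314e-03 -1.79684833e-03 -9.99997607e-01]] [ 0.68134307 -0.0837941  -2.7341596 ] [-0.0243189  -0.03703285 -0.04545863]
```

View pics/w3.png

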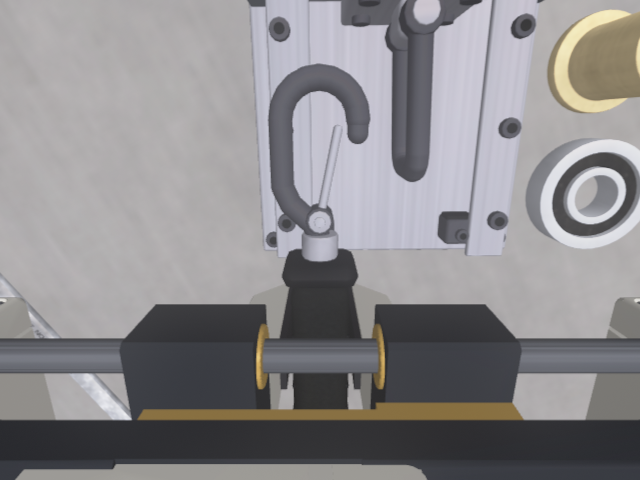

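The eye's upper leg now runs from (425,12) to its tip at about (411,180). The hook sits clear on its left, with its nose at (358,135).

Run:
```python
from h import *
f=dict(np.load('w3.npz'));P=cloud(f)
for n,uv,z in [('eye tip',(411,181),.056),('leg mid',(413,162),.060),('hinge',(426,12),.064),('leg',(420,90),.060),('nose',(358,142),.042),('hook top',(282,130),.047),('bowl',(318,78),.047)]:
    p=ray(f,uv,z);w=P[uv[1]-2:uv[1]+3,uv[0]-2:uv[0]+3,2]; print(n,'tool',(tool(p,f)*1000).round(1),'depthz',np.nanmedian(w).round(4))
```

```text
eye tip tool [ 59.9  32.9 -24.5] depthz 0.0516
leg mid tool [ 66.9  32.1 -28.5] depthz 0.0589
hinge tool [110.6  31.8 -32.6] depthz 0.0627
leg tool [ 89.6  32.7 -28.6] depthz 0.06
nose tool [ 72.6  15.1 -10.5] depthz 0.0442
hook top tool [ 77.  -13.1 -15.4] depthz 0.0465
bowl tool [ 94.5  -0.  -15.5] depthz 0.0462
```

Emit:
apply_moves(motion=[0, 0.05, 0, 0, 0, 0, 10, 0, 0.1, 0, 0, 0, 0, 10, 0, 0.14, 0, 0, 0, 0, 10, 0, 0.18, 0, 0, 0, 0, 10, 0, 0.22, 0, 0, 0, 0, 10, 0, 0.25, 0, 0, 0, 0, 10, 0, 0.27, 0, 0, 0, 0, 10, 0, 0.27, 0, 0, 0, 0, 10])

```text
time: 7.58
ee_pos: [0.5248, 0.0105, 0.0338]
ee_rot: [[0.425, 0.905, 0.0], [0.905, -0.425, -0.0], [0.0, 0.0, -1.0]]
ft_force: [-0.2, 0.2, -2.4]
width: 0.255
finger_force: 55.0
```

```bash
cat >> h.py <<'E'
def feel(n=5,name=None):
    F=[];M=[]
    for i in range(n):
        f=grab('wrist');s=r.sense();F.append(s['ee_rot'].T@s['ft_force']);M.append(s['ee_rot'].T@s['moment'])
    print('t',round(s['time'],2),'tcp',s['ee_pos'].round(4),'F tool',np.mean(F,0).round(2),'sd',np.std(F,0).round(2),'M',np.mean(M,0).round(3))
    if name: save(name,f['image']);np.savez(name[:-4]+'.npz',**f)
    # eye: points z 50..62mm in front of tool
    P=cloud(f);T=f['pose']@np.linalg.inv(f['tool_from_camera']);q=(P-T[:3,3])@T[:3,:3]
    z=P[...,2];m=(z>.053)&(z<.0625)&(q[...,0]>.05)&(q[...,0]<.115)&(abs(q[...,1])<.05)&(f['image'].max(2)<110)
    m=cv2.morphologyEx(m.astype(np.uint8),cv2.MORPH_OPEN,np.ones((5,5)))>0
    p=q[m]*1000
    for a in range(50,115,6):
        k=(p[:,0]>=a)&(p[:,0]<a+6)
        if k.sum()>20: print(a+3,p[k,1].mean().round(1),end='; ')
    print('tip x',np.percentile(p[:,0],1).round(1) if len(p) else None)
E
python3 -c "
from h import *
feel(4,'w4.png')"
```

```text
t 7.78 tcp [0.524  0.0108 0.0337] F tool [-0.08 -0.22  2.98] sd [0.35 1.   0.47] M [-0.057 -0.018  0.018]
59 10.9; 65 10.6; 71 9.1; 77 9.0; 83 8.3; 89 7.6; 95 6.6; 101 5.7; 107 4.5; 113 2.1; tip x 60.3
```

View pics/w4.png

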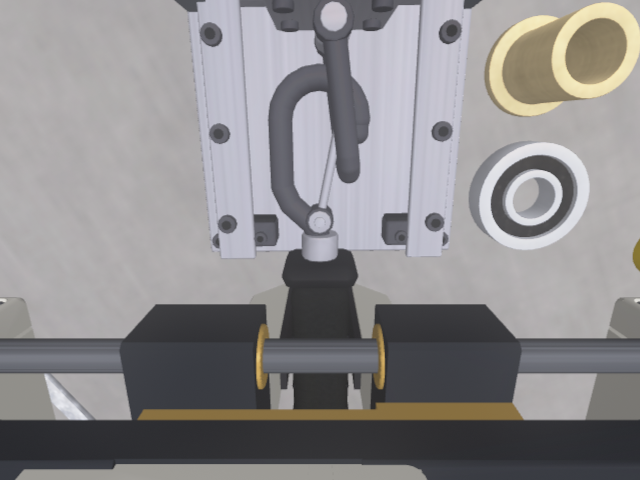

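The gate is now touching the eye's bar, whose tip is at (348,175), and the eye has started to swing. The nose is between the legs.

Emit:
apply_moves(motion=[0, 0.01, 0, 0, 0, 0, 10, 0, 0.02, 0, 0, 0, 0, 10, 0, 0.03, 0, 0, 0, 0, 10, 0, 0.035, 0, 0, 0, 0, 10, 0, 0.04, 0, 0, 0, 0, 10, 0, 0.045, 0, 0, 0, 0, 10, 0, 0.05, 0, 0, 0, 0, 10, 0, 0.05, 0, 0, 0, 0, 10])

```text
time: 8.45
ee_pos: [0.5289, 0.0085, 0.0337]
ee_rot: [[0.425, 0.905, 0.0], [0.905, -0.425, -0.0], [-0.0, 0.0, -1.0]]
ft_force: [-0.0, -0.6, -2.1]
width: 0.261
finger_force: 55.0
```

```bash
python3 -c "
from h import *
feel(4)"
```

```text
t 8.65 tcp [0.5288 0.0086 0.0337] F tool [0.06 0.19 2.72] sd [0.7  0.59 0.39] M [-0.067 -0.001  0.016]
59 10.1; 65 9.6; 71 8.0; 77 7.1; 83 5.8; 89 4.4; 95 2.9; 101 1.4; 107 -0.2; 113 -4.0; tip x 61.1
```

Emit:
apply_moves(motion=[0, 0.01, 0, 0, 0, 0, 10, 0, 0.02, 0, 0, 0, 0, 10, 0, 0.03, 0, 0, 0, 0, 10, 0, 0.035, 0, 0, 0, 0, 10, 0, 0.04, 0, 0, 0, 0, 10, 0, 0.045, 0, 0, 0, 0, 10, 0, 0.05, 0, 0, 0, 0, 10, 0, 0.05, 0, 0, 0, 0, 10])

```text
time: 9.32
ee_pos: [0.5331, 0.0063, 0.0336]
ee_rot: [[0.424, 0.905, -0.001], [0.905, -0.424, -0.0], [-0.001, -0.0, -1.0]]
ft_force: [-3.4, -0.6, -2.7]
width: 0.26
finger_force: 55.0
```

```bash
python3 -c "
from h import *
feel(4)"
```

```text
t 9.52 tcp [0.5332 0.0064 0.0337] F tool [-1.27 -2.8   3.12] sd [0.34 0.36 0.54] M [ 0.617 -0.324 -0.2  ]
59 5.7; 65 5.2; 71 3.4; 77 2.4; 83 1.0; 89 -0.3; 95 -1.6; 101 -3.0; 107 -4.7; 113 -3.4; tip x 61.3
```

Emit:
apply_moves(motion=[0, 0.01, 0, 0, 0, 0, 10, 0, 0.018, 0, 0, 0, 0, 10, -0.03, 0.018, 0, 0, 0, 0, 10, -0.06, 0.018, 0, 0, 0, 0, 10, -0.09, 0.018, 0, 0, 0, 0, 10, -0.12, 0.018, 0, 0, 0, 0, 10, -0.14, 0.018, 0, 0, 0, 0, 10, -0.15, 0.018, 0, 0, 0, 0, 10])

```text
time: 10.18
ee_pos: [0.5287, -0.0085, 0.0338]
ee_rot: [[0.425, 0.905, 0.0], [0.905, -0.425, -0.0], [-0.0, 0.0, -1.0]]
ft_force: [-1.0, 0.9, -2.7]
width: 0.259
finger_force: 55.0
```

```bash
python3 -c "
from h import *
feel(4,'w5.png')"
```

```text
t 10.38 tcp [ 0.5285 -0.0083  0.0337] F tool [-1.46 -2.02  2.95] sd [0.47 0.56 0.25] M [ 0.328 -0.214 -0.174]
77 3.5; 83 2.5; 89 1.1; 95 -0.2; 101 -2.0; 107 -4.3; 113 -5.6; tip x 76.1
```

View pics/w5.png

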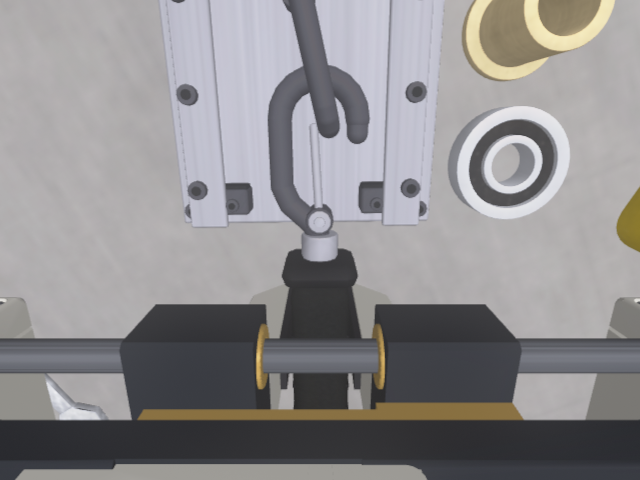

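The bar, with its tip at (330,130), is inside the nose and the gate is still held open at (316,125). I'll pull on gently.

Emit:
apply_moves(motion=[-0.015, 0, 0, 0, 0, 0, 10, -0.03, 0, 0, 0, 0, 0, 10, -0.045, 0, 0, 0, 0, 0, 10, -0.06, 0, 0, 0, 0, 0, 10, -0.07, 0, 0, 0, 0, 0, 10, -0.08, 0, 0, 0, 0, 0, 10, -0.09, 0, 0, 0, 0, 0, 10, -0.09, 0, 0, 0, 0, 0, 10])

```text
time: 11.05
ee_pos: [0.525, -0.0162, 0.0338]
ee_rot: [[0.425, 0.905, 0.001], [0.905, -0.425, -0.0], [0.0, 0.001, -1.0]]
ft_force: [-0.5, 0.1, -2.0]
width: 0.258
finger_force: 55.0
```

```bash
python3 -c "
from h import *
feel(4,'w6.png')"
```

```text
t 11.25 tcp [ 0.5249 -0.016   0.0338] F tool [0.06 0.26 2.77] sd [0.45 0.32 0.11] M [-0.06   0.004  0.018]
83 2.4; 89 1.9; 95 0.6; 101 -1.0; 107 -2.3; 113 -3.3; tip x 84.0
```

View pics/w6.png

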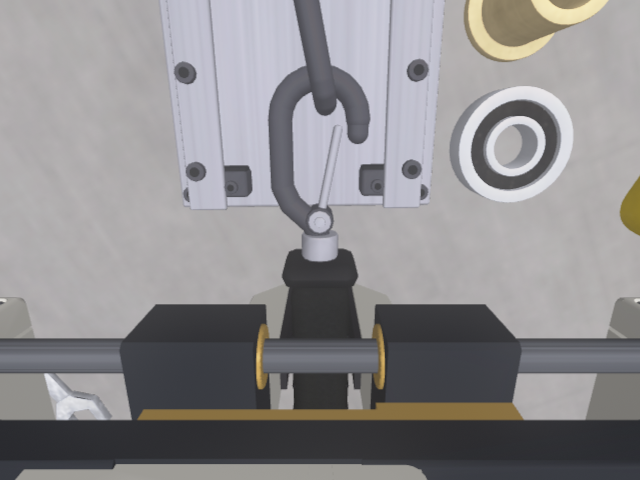

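The gate has snapped shut, with its free end at (338,128) beside the nose, and the bar is in the bowl. Now I'll draw the die out gently.

Emit:
apply_moves(motion=[-0.01, 0, 0, 0, 0, 0, 10, -0.025, -0.01, 0, 0, 0, 0, 10, -0.045, -0.02, 0, 0, 0, 0, 10, -0.075, -0.03, 0, 0, 0, 0, 10, -0.11, -0.04, 0, 0, 0, 0, 10, -0.145, -0.05, 0, 0, 0, 0, 10, -0.18, -0.06, 0, 0, 0, 0, 10, -0.215, -0.07, 0, 0, 0, 0, 10])

```text
time: 11.92
ee_pos: [0.5092, -0.0329, 0.0338]
ee_rot: [[0.425, 0.905, 0.0], [0.905, -0.425, -0.0], [0.0, 0.0, -1.0]]
ft_force: [1.3, 2.2, -2.8]
width: 0.26
finger_force: 55.0
```

Emit:
apply_moves(motion=[-0.035, -0.01, 0, 0, 0, 0, 10, -0.07, -0.02, 0, 0, 0, 0, 10, -0.11, -0.03, 0, 0, 0, 0, 10, -0.15, -0.03, 0, 0, 0, 0, 10, -0.19, -0.03, 0, 0, 0, 0, 10, -0.23, -0.03, 0, 0, 0, 0, 10, -0.27, -0.03, 0, 0, 0, 0, 10, -0.31, -0.03, 0, 0, 0, 0, 10])

```text
time: 12.58
ee_pos: [0.4933, -0.0597, 0.0337]
ee_rot: [[0.424, 0.905, 0.0], [0.905, -0.424, -0.0], [-0.0, 0.0, -1.0]]
ft_force: [1.9, 3.7, -3.2]
width: 0.257
finger_force: 55.0
```

Emit:
apply_moves(motion=[-0.04, 0, 0, 0, 0, 0, 10, -0.08, 0, 0, 0, 0, 0, 10, -0.12, 0, 0, 0, 0, 0, 10, -0.16, 0, 0, 0, 0, 0, 10, -0.2, 0, 0, 0, 0, 0, 10, -0.235, 0, 0, 0, 0, 0, 10, -0.26, 0, 0, 0, 0, 0, 10, -0.28, 0, 0, 0, 0, 0, 10])

```text
time: 13.25
ee_pos: [0.4814, -0.0851, 0.0337]
ee_rot: [[0.425, 0.905, -0.0], [0.905, -0.425, -0.0], [-0.0, 0.0, -1.0]]
ft_force: [1.6, 1.4, -3.0]
width: 0.258
finger_force: 55.0
```

Emit:
apply_moves(motion=[-0.01, 0, 0, 0, 0, 0, 10, -0.02, 0, 0, 0, 0, 0, 10, -0.03, 0, 0, 0, 0, 0, 10, -0.04, 0, 0, 0, 0, 0, 10, -0.05, 0, 0, 0, 0, 0, 10, -0.06, 0, 0, 0, 0, 0, 10, -0.07, 0, 0, 0, 0, 0, 10, -0.075, 0, 0, 0, 0, 0, 10])

```text
time: 13.92
ee_pos: [0.4783, -0.0916, 0.0337]
ee_rot: [[0.424, 0.905, -0.0], [0.905, -0.424, -0.0], [-0.0, 0.0, -1.0]]
ft_force: [0.4, 2.7, -2.8]
width: 0.259
finger_force: 55.0
```

```bash
python3 -c "
from h import *
feel(4,'w7.png')
s=r.sense();print((s['ee_rot'].T@(s['ee_pos']-[.49919,.02161,.0327]))[0])"
```

```text
t 14.12 tcp [ 0.4783 -0.0916  0.0337] F tool [ 2.1  -0.05  2.12] sd [0.32 0.39 0.31] M [-0.12   0.527  0.04 ]
83 1.3; 89 1.4; 95 1.7; 101 1.8; 107 2.3; 113 2.3; tip x 84.7
-0.11140526559539381
```

View pics/w7.png

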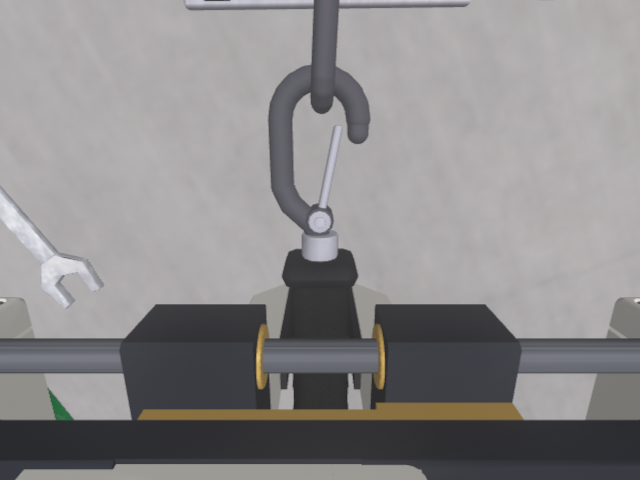

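The eye (tip at 322,105) is seated in the bowl with the gate shut. I'll creep on to the stops.

Emit:
apply_moves(motion=[-0.005, 0, 0, 0, 0, 0, 10, -0.01, 0, 0, 0, 0, 0, 10, -0.015, 0, 0, 0, 0, 0, 10, -0.02, 0, 0, 0, 0, 0, 10, -0.024, 0, 0, 0, 0, 0, 10, -0.027, 0, 0, 0, 0, 0, 10, -0.03, 0, 0, 0, 0, 0, 10, -0.03, 0, 0, 0, 0, 0, 10])

```text
time: 14.78
ee_pos: [0.4771, -0.0943, 0.0337]
ee_rot: [[0.425, 0.905, -0.0], [0.905, -0.425, -0.0], [-0.0, -0.0, -1.0]]
ft_force: [0.0, 2.2, -2.9]
width: 0.256
finger_force: 55.0
```

Emit:
apply_moves(motion=[-0.005, 0, 0, 0, 0, 0, 10, -0.01, 0, 0, 0, 0, 0, 10, -0.015, 0, 0, 0, 0, 0, 10, -0.02, 0, 0, 0, 0, 0, 10, -0.02, 0, 0, 0, 0, 0, 10, -0.02, 0, 0, 0, 0, 0, 10, -0.02, 0, 0, 0, 0, 0, 10, -0.02, 0, 0, 0, 0, 0, 10])

```text
time: 15.45
ee_pos: [0.4762, -0.0961, 0.0337]
ee_rot: [[0.425, 0.905, -0.0], [0.905, -0.425, -0.0], [-0.0, -0.0, -1.0]]
ft_force: [1.6, 1.7, -1.8]
width: 0.258
finger_force: 55.0
```

```bash
python3 -c "
from h import *
feel(3)"
```

```text
t 15.6 tcp [ 0.4762 -0.0961  0.0337] F tool [2.24 0.33 2.61] sd [0.1  0.2  0.32] M [-0.091  0.482  0.021]
83 1.4; 89 1.4; 95 1.7; 101 1.8; 107 2.1; 113 2.5; tip x 84.7
```

Emit:
apply_moves(motion=[-0.005, 0, 0, 0, 0, 0, 10, -0.01, 0, 0, 0, 0, 0, 10, -0.015, 0, 0, 0, 0, 0, 10, -0.02, 0, 0, 0, 0, 0, 10, -0.02, 0, 0, 0, 0, 0, 10, -0.02, 0, 0, 0, 0, 0, 10, -0.02, 0, 0, 0, 0, 0, 10, -0.02, 0, 0, 0, 0, 0, 10])

```text
time: 16.27
ee_pos: [0.4762, -0.0966, 0.0338]
ee_rot: [[0.423, 0.906, 0.001], [0.906, -0.423, 0.001], [0.002, 0.001, -1.0]]
ft_force: [3.9, 6.3, -4.2]
width: 0.26
finger_force: 55.0
```

Emit:
apply_moves(motion=[-0.005, 0, 0, 0, 0, 0, 10, -0.01, 0, 0, 0, 0, 0, 10, -0.015, 0, 0, 0, 0, 0, 10, -0.02, 0, 0, 0, 0, 0, 10, -0.02, 0, 0, 0, 0, 0, 10, -0.02, 0, 0, 0, 0, 0, 10, -0.02, 0, 0, 0, 0, 0, 10, -0.02, 0, 0, 0, 0, 0, 10])

```text
time: 16.93
ee_pos: [0.4764, -0.0968, 0.034]
ee_rot: [[0.422, 0.907, 0.003], [0.907, -0.422, 0.003], [0.004, 0.002, -1.0]]
ft_force: [5.8, 11.6, -6.2]
width: 0.257
finger_force: 55.0
```

The die is against the stops at about 13 N. I'll relax the pull, then lower and tilt the handle toward the bench.

Emit:
apply_moves(motion=[0.02, 0, 0, 0, 0, 0, 10, 0.038, 0, 0, 0, 0, 0, 10, 0.045, 0, 0.03, 0, 0.008, 0, 10, 0.05, 0, 0.06, 0, 0.016, 0, 10, 0.055, 0, 0.09, 0, 0.023, 0, 10, 0.06, 0, 0.12, 0, 0.03, 0, 10, 0.065, 0, 0.15, 0, 0.037, 0, 10, 0.065, 0, 0.17, 0, 0.043, 0, 10])

```text
time: 17.6
ee_pos: [0.4769, -0.0942, 0.0165]
ee_rot: [[0.421, 0.905, 0.057], [0.897, -0.425, 0.122], [0.135, -0.0, -0.991]]
ft_force: [2.3, 2.3, -0.7]
width: 0.256
finger_force: 55.0
```

```bash
python3 -c "
from h import *
feel(4)
s=r.sense();print(s['ee_rot'].round(3))"
```

```text
t 17.8 tcp [ 0.4771 -0.0942  0.0166] F tool [2.71 0.11 2.31] sd [0.71 0.24 0.63] M [-0.112  0.498  0.   ]
89 1.4; 95 1.4; 101 1.7; 107 1.9; 113 2.2; tip x 87.0
[[ 0.421  0.905  0.057]
 [ 0.897 -0.425  0.122]
 [ 0.134 -0.    -0.991]]
```

Emit:
apply_moves(motion=[0, 0, 0, 0, 0, 0, 26, 0, 0, 0, 0, 0, 0, 30, 0, 0, 0, 0, 0, 0, 40, 0, 0, 0, 0, 0, 0, 50, 0, 0, 0, 0, 0, 0, 60, 0, 0, 0, 0, 0, 0, 70, 0, 0, 0, 0, 0, 0, 70, 0, 0, 0, 0, 0, 0, 70])

```text
time: 18.47
ee_pos: [0.4773, -0.0938, 0.0167]
ee_rot: [[0.421, 0.905, 0.057], [0.897, -0.424, 0.122], [0.135, 0.0, -0.991]]
ft_force: [0.5, -0.9, -1.0]
width: 0.713
finger_force: 0.0
```

```bash
python3 -c "
from h import *
feel(3,'w8.png')"
```

```text
t 18.62 tcp [ 0.4773 -0.0937  0.0167] F tool [-0.55  0.14 -0.22] sd [0.49 0.64 0.7 ] M [-0.017 -0.146 -0.011]
89 1.2; 95 1.5; 101 1.7; 107 2.0; 113 2.3; tip x 87.0
```

Emit:
apply_moves(motion=[0, 0, -0.05, 0, 0, 0, 70, 0, 0, -0.15, 0, 0, 0, 70, 0, 0, -0.3, 0, 0, 0, 70, 0, 0, -0.5, 0, 0, 0, 70, 0, 0, -0.7, 0, 0, 0, 70, 0, 0, -0.9, 0, 0, 0, 70, 0, 0, -1, 0, 0, 0, 70, 0, 0, -1, 0, 0, 0, 70])

```text
time: 19.28
ee_pos: [0.4729, -0.1066, 0.1183]
ee_rot: [[0.421, 0.905, 0.061], [0.897, -0.425, 0.12], [0.135, 0.004, -0.991]]
ft_force: [0.2, -0.3, -0.8]
width: 0.763
finger_force: 0.0
```

```bash
python3 -c "
from h import *
f=grab('wrist');np.savez('w9.npz',**f)
g=grab('top')
a=f['image'][:300,120:520];b=cv2.resize(g['image'][170:320,200:400],(400,300),interpolation=cv2.INTER_CUBIC)
save('fin.png',np.hstack([a,b]))
s=r.sense();print(s['time'],s['ee_pos'],s['ft_force'],s['width'])
"
```

```text
19.3833 [ 0.47156636 -0.10611184  0.11583838] [-0.28152476 -0.88124038 -0.52626262] 0.7613099229993268
```

View pics/fin.png

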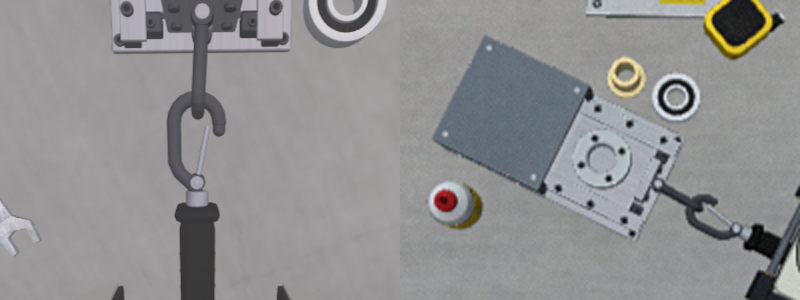

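The die is against the stops, the hook is clipped on with its gate shut, the bystanders are where they were, and the gripper is clear.

```bash
python3 -c "
from h import *
print(r.finish_job())"
```

```text
the job is handed in; nothing more can be done
None
```

I clipped the hook onto the eye with the gate shut, drew the die to the front stops (wrist force peaked near 13 N), let go with the hook still clipped on and handed the job in at about 19 s; no verdict came back.

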